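# Kick down the free leg and hold the bin stand upright

## Robot

A 7-joint arm with a two-finger parallel gripper is mounted at the origin on the work surface. World frame = base frame: x ahead of the robot, y to its left, z up, the work surface at z = 0. Lengths are in m, angles in rad, forces in N, time in s.
With the tool pointing down it reaches from about 0.4 to 0.875 m from the base axis. Payload 19.3 kg.
Tool frame: the origin (TCP) lies midway between the tips of the shut fingers; the grasp point (between the pads) lies 19 mm behind it (arm.grip_point_offset is the distance from the TCP to the grasp point, in m); z points along the fingers, x is the direction in which the jaws open and shut, and the axes are right-handed (so a half turn about z gives the same grasp; the last joint's range is limited). The gripper opens to 85 mm and grips with 20 to 120 N. Pads are 22 mm wide; open, the fingers measure 114 mm over their backs; the gripper's body (76 mm by 85 mm) begins 54 mm behind the grasp point. The pads swing forward as they close: fully open they stand 13 mm farther back than shut.
Start: joints at [-1.333, 0.521, -0.036, 1.599, 0.021, 1.021, -0.113], TCP at [0.189, 0.596, 0.211] pointing down, gripper open.
Joint ranges: [-2.91, 2.91], [-0.3, 2.13], [-1.5, 1.42], [0.17, 2.43], [-1.26, 4.41], [0.16, 1.93], [-2.52, 2.52]. Speed limits (rad/s): [1.89, 1.89, 2.39, 2.39, 3.01, 3.01, 3.01].

## Interface

Orientations are given as a unit quaternion [w, x, y, z].
In Python, from cell import get_obs, viewer, ticket, arm gives the robot as it stands. The module is installed in compiled form; this text tells all that it offers.
- The arm moves only by the tool arm_command, never from a script. Its argument "commands" is a list of rows, each a list of 3 entries, a list of its own where there are three numbers: the shift along the world's x, y, z in cm, then the turn, a rotation vector about the world's x, y, z in degrees, then the closure, from 0 (fully open) to 1 (shut). A call has 1 to 12 rows; each row shifts and turns the commanded pose from where the row before left it; what a row does not reach is not made up. A row lasts 1/12 s, in which the tool goes at most 41.7 mm and 7.16 degrees, less where a joint would pass 70% of its speed; a pose out of reach is approached as far as the arm can. A call with a gripper value outside its range is refused whole. The fingers move at their own pace and stop on an object; the grip force is fixed at half the most. Time passes only in rows, so rows that do not move let the fingers close. It gives the time, the measured TCP pose, the force and the opening at its end, in the units of the state.
- get_obs(): the state, without advancing time (a new reading comes with each control period).
- viewer.grab_frame(name): name is "scene" or "side" or "wrist"; returns a dict with "color" (400x640x3 uint8, red, green, blue), "intrinsics" (3x3 intrinsics, pixels), "k1" (the pictures are not rectified: a ray, as slopes to the right and down, at radius r is drawn at 1 + k1 r^2 times it, then the intrinsics apply), "eye" and "orientation" of the camera in the world. Camera axes: x right, y down, z forward; pixel columns grow to the right and rows downward; lengths in m; the calibration is good to about 2 mm. A picture is of the moment at which its call begins. There is no depth.
- ticket.hand_in(): hands the job in, once; it reports no verdict.
The state is a dict: "time": time; "qpos": joint angles; "qd": joint speeds; "effort": joint torques, N m; "ee_pos": TCP position; "tool_rot": TCP orientation; "contact_force": force on the tool from outside, world axes, zero at the start; "wrist_torque": the same for the moment, N m; "opening": finger opening in m.
Only numpy, scipy, OpenCV 4.12 (cv2) and the standard library are available. Lean on these libraries where they do the work, as an engineer would, in place of code of your own. Each camera call takes 0.05 s, during which the arm holds its last target. There are 200 camera calls.

## Task

The folding bin stand on the packing bench has tipped forward. Flip down the one yellow rear leg that has the black rubber pad behind it, right past its snap-over point (the other leg would land in the blue pin tray: leave that one up), and only then push the stand upright over that leg. Finish with the gripper still holding the stand upright, because its loaded bin tips it forward again if it is let go; leave the tray and the other things on the bench where they are.

Things in the scene. Friction and masses are not known exactly. Their poses are not given: they have to be found in the camera images.
- base: Fixed dark steel base plate of the stand, 175 x 230 x 8 mm. Origin on the bench below the hub axle; x axis to the stand's rear (away from the robot, turned up to 0.3 rad), y to the stand's left, z up. The plate runs from 122 mm in front of the origin to 53 mm behind it.
- hub (a point): Middle of the hub axle, 35 mm above the base origin. The stand tips about the base's y axis through this point. Frame axes, used below: x to the rear, y to the left, z up along the stand's posts; they turn with the stand and equal the base's axes when it is upright.
- stand (a joint): Tip angle: 0 upright, positive forward (top towards the robot). Starts on its front stop at 0.38. The full bin always tips it forward: moment about the hub some 0.3 to 0.6 N m when upright, 0.6 to 1.2 at the stop. Pushed past upright it topples backward (to -0.6) unless a lowered leg stands on the pad, which stops it within 0.03 rad of upright.
- bar (a point): Centre of the blue top bar, 235 mm from the hub along frame z; has the frame's axes. Bar 16 mm thick front to rear, 200 mm wide, 26 mm high, free above, behind and in front. It joins two slotted grey posts, 20 mm square, 180 mm apart.
- bin (a point): Middle of the red bin of brass dowels bolted to the stand's front: 95 mm deep, 130 mm wide, 80 mm high, its top 120 mm below the bar's centre. This point lies 58 mm before and 75 mm above the hub in frame axes. Stand and bin weigh 0.9 to 1.4 kg.
- leg_left (a joint): Left yellow leg: 0 stowed, sticking out to the left; 2.08 fully down on its stop, sloping down to the rear. A spring holds it at either end; past about 1.0 it snaps down by itself. About 1.5 N near the foot swings it. Rod 12 mm thick, 170 mm from pivot to foot centre.
- leg_right (a joint): Right yellow leg, the mirror image: 0 stowed, sticking out to the right; 2.08 fully down.
- leg_left_pivot (a point): Pivot of the left leg: 22 mm rear, 112 mm left and 120 mm up from the hub in frame axes. From stowed the leg swings rearward and down: with c = 2.007 - joint value it points along cos(c)*(0.625, 0, -0.781) + sin(c)*(0, 1, 0) in frame axes.
- leg_right_pivot (a point): Pivot of the right leg: as the left one, but 112 mm to the right; its leg points along cos(c)*(0.625, 0, -0.781) + sin(c)*(0, -1, 0).
- leg_left_foot (a point): Centre of the left leg's black rubber foot ball, 20 mm across.
- leg_right_foot (a point): Centre of the right leg's black rubber foot ball, 20 mm across.
- pad: Black rubber pad, 70 x 70 x 12 mm, 0.4 kg, loose on the bench behind the left or the right leg, where that leg's foot lands when the stand is upright (128 mm behind the hub, 100 mm aside). It marks the leg to flip. Origin under its centre.
- pin_tray: Blue open tray of brass pins, 80 x 80 x 35 mm, 0.6 kg, loose, behind the other leg. Origin under its centre. To be left alone.
- bolt_a: Brass bolt standing on its head, 32 mm across, 60 mm high; bystander.
- bolt_b: Steel bolt standing on its head, 32 mm across, 60 mm high; bystander.
- plug_jar: Jar with a green label and white cap, 70 mm across, 90 mm high; bystander.
- spanner: Spanner lying on the bench; bystander.
- carton: Cardboard carton 90 x 100 x 60 mm; bystander.
Not all that is in view belongs to the job. Leave any brown or purple look-alike of the pad alone.

How it is judged:
By the outcome, as a careful person would: the job done as asked, in the order asked, and still so for the second after the job is handed in, while the arm keeps its last pose, push and grip.
It also fails if it takes over 51 s, if anything falls off the work surface, if the arm or the gripper's body presses on something with over 40 N, if the wrist force passes 120 N, or if a joint passes its speed limit or range.

## Working session

There is one attempt and no reset: what is moved stays moved. The work goes in short steps, Python scripts to look and compute and a tool call to move; the robot and the scene stay as the last step left them, time stands still between calls to the robot, and variables do not carry over. Pictures are saved under pics/ and viewed, on a budget of 10 in all, crops included, one or two more only if the job needs it, and the job is handed in when it is done.

Besides the shell and the picture viewer there is one more tool, called in YAML: its name, and indented under it one key for each argument. arm_command: Moves the arm, as the interface text tells. Its arguments: {"type":"object","properties":{"commands":{"type":"array"}},"required":["commands"]}

```bash
mkdir -p pics
cat > h.py <<'E'
import numpy as np, cv2, json
from scipy.spatial.transform import Rotation as R
from cell import get_obs, viewer, ticket, arm
def grab(n,fn=None):
    f=viewer.grab_frame(n)
    if fn: cv2.imwrite('pics/'+fn,cv2.cvtColor(f['color'],cv2.COLOR_RGB2BGR))
    return f
def rot(f):
    o=np.array(f['orientation'],float)
    return o if o.shape==(3,3) else R.from_quat(o[[1,2,3,0]]).as_matrix()
def ray(f,u,v):
    K=np.array(f['intrinsics']);k=f['k1']
    p=cv2.undistortPoints(np.array([[[u,v]]],float),K,np.array([k,0,0,0.]))[0,0]
    d=rot(f)@np.array([p[0],p[1],1]);return np.array(f['eye']),d/np.linalg.norm(d)
def plane(f,u,v,z):
    e,d=ray(f,u,v);return e+d*(z-e[2])/d[2]
def proj(f,P):
    K=np.array(f['intrinsics']);c=rot(f).T@(np.array(P)-np.array(f['eye']))
    x=c[:2]/c[2];x=x*(1+f['k1']*(x@x));return K[:2,:2]@x+K[:2,2]
def tri(f1,p1,f2,p2):
    A=[];b=[]
    M=np.zeros((3,3));v=np.zeros(3)
    for f,p in((f1,p1),(f2,p2)):
        e,d=ray(f,*p);Q=np.eye(3)-np.outer(d,d);M+=Q;v+=Q@e
    return np.linalg.solve(M,v)
E
python3 - <<'E'
from h import *
for n in('scene','side'):
    f=grab(n,n+'0.png');print(n,f['intrinsics'],f['k1'],f['eye'],f['orientation'])
a=np.hstack([cv2.imread('pics/scene0.png')])
print(get_obs())
E
```

```text
scene [[498.9124938    0.         315.85762577]
 [  0.         498.9124938  200.02116937]
 [  0.           0.           1.        ]] -0.12223876366243427 [ 1.46115277 -0.24525214  1.59277432] [-0.23416526  0.75423872  0.58257197 -0.19209497]
side [[426.05485616   0.         319.59444332]
 [  0.         426.05485616 201.26281141]
 [  0.           0.           1.        ]] -0.050553665143072815 [-0.50532593  0.3565246   0.90464445] [ 0.27105336 -0.50338442  0.72770276 -0.37892333]
{'time': 0.1, 'qpos': array([-1.33320832,  0.52192734, -0.03634192,  1.59991081,  0.02121407,
        1.02108115, -0.11280131]), 'qd': array([ 2.23573665e-04, -1.30139242e-03, -1.16327551e-03,  3.54719829e-04,
       -3.51837071e-04,  1.73446539e-03, -6.54272700e-05]), 'effort': array([ 2.48667013e-03, -9.28478694e+01,  1.98355839e+00, -3.70540059e+01,
        1.81476620e-02,  5.13582389e-03,  6.52915929e-06]), 'ee_pos': array([0.18928272, 0.59534123, 0.21051439]), 'tool_rot': array([ 3.04788040e-04,  8.07138298e-01,  5.90362217e-01, -3.58578252e-04]), 'contact_force': array([0.33795225, 0.25206648, 0.06685957]), 'wrist_torque': array([ 0.03284132, -0.00085952,  0.00749435]), 'opening': 0.08546157021587494}
```

View pics/scene0.png

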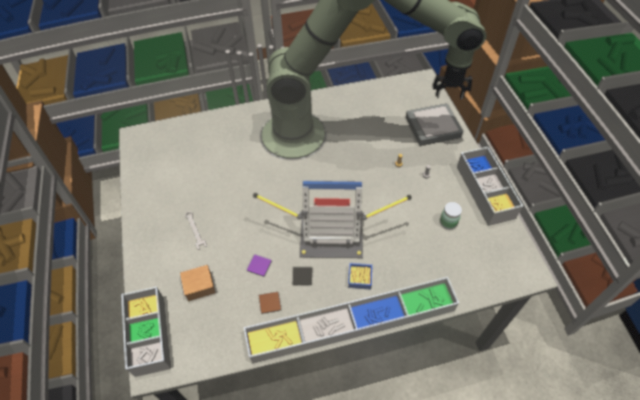

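View pics/side0.png

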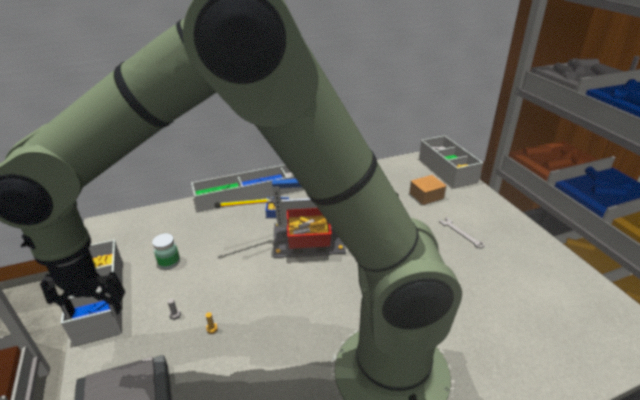

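The candidates for the pad, in the scene view, are the black square (302,276), the purple square (259,265) and the brown square (270,302). The blue tray is at (360,275). The black one is the pad. It lies at lower y, behind the stand's right leg, which is the yellow rod from (300,215) to (255,195). I'll measure these and crop in close to check.

Run:
```python
from h import *
f=grab('scene');im=f['color'].astype(int);r,g,b=im[...,0],im[...,1],im[...,2]
def blobs(m,roi,mn=15):
    x0,y0,x1,y1=roi;mm=np.zeros(m.shape,np.uint8);mm[y0:y1,x0:x1]=m[y0:y1,x0:x1]
    n,l,s,c=cv2.connectedComponentsWithStats(mm)
    return [(c[i].round(1),s[i,4],s[i,:4],cv2.minAreaRect(np.argwhere(l==i)[:,::-1].astype(np.float32))) for i in range(1,n) if s[i,4]>=mn]
dark=(r<75)&(g<75)&(b<75)
for q in blobs(dark,(285,260,320,292)): print('pad',q, plane(f,*q[0],.012))
for q in blobs((b>r+25)&(b>60),(340,255,380,295)): print('tray',q)
for q in blobs((r>120)&(b<90)&(g>100),(345,255,380,290)): print('pins',q,plane(f,*q[0],.02))
for q in blobs((b>r+30),(295,172,370,195)): print('bar',q)
for q in blobs((r>130)&(b<110)&(g>110),(245,185,420,225)): print('leg',q)
for q in blobs((r>g+50),(300,190,365,215)): print('bin',q)
c=f['color'][165:300,240:430];cv2.imwrite('pics/crop1.png',cv2.cvtColor(cv2.resize(c,None,fx=4.2,fy=4.2,interpolation=cv2.INTER_CUBIC),cv2.COLOR_RGB2BGR))
```

```text
tray (array([361.1, 274.5]), np.int32(131), array([348, 263,  25,  25], dtype=int32), ((359.9474792480469, 274.8404541015625), (23.204723358154297, 23.267101287841797), 3.5763344764709473))
bar (array([331.4, 184.2]), np.int32(369), array([303, 181,  59,   8], dtype=int32), ((331.96343994140625, 184.31845092773438), (58.03316879272461, 6.63632869720459), 1.5911403894424438))
leg (array([277.8, 206.2]), np.int32(69), array([256, 195,  42,  22], dtype=int32), ((276.70001220703125, 206.10003662109375), (45.16857147216797, 2.2360668182373047), 26.56505012512207))
leg (array([387.3, 206.6]), np.int32(66), array([366, 197,  42,  21], dtype=int32), ((386.4348449707031, 206.85231018066406), (2.2334766387939453, 45.58443832397461), 66.19405364990234))
bin (array([331.5, 201.8]), np.int32(248), array([314, 198,  36,   8], dtype=int32), ((331.5, 201.5), (7.0, 35.0), 90.0))
```

View pics/crop1.png

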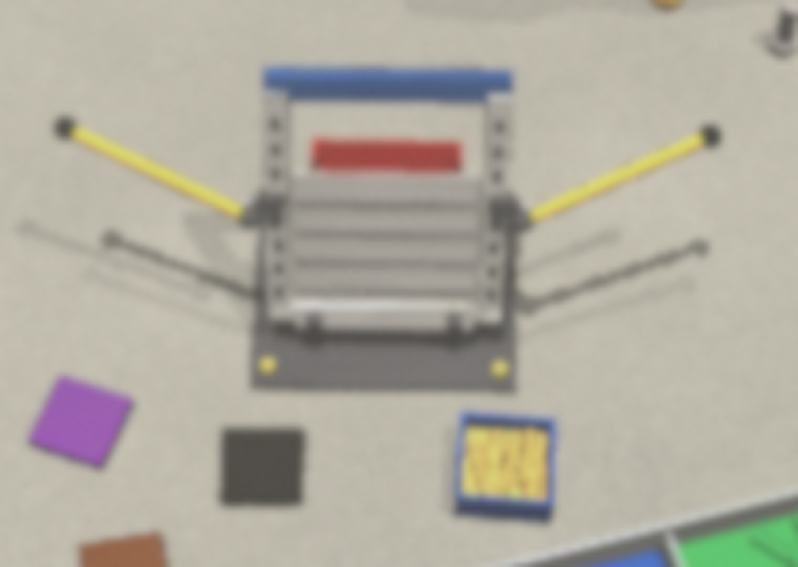

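The crop shows the black pad at scene pixel (302.4,276.2) behind the right leg. That leg's foot is at (255.5,195.2) and the left foot is at (409,197.4). The base plate's rear corners are at (299.5,257.4) and (363,258), and the blue tray sits behind the left leg. So the right leg is the one to flip. Next I'll fit the base pose to these points.

```bash
cat >> h.py <<'E'
def fk(p,t,v):  # frame point v (hub axes) at tip t -> world ; p=x,y,yaw
    c,s=np.cos(p[2]),np.sin(p[2]);Rz=np.array([[c,-s,0],[s,c,0],[0,0,1]])
    Ry=R.from_euler('y',-t).as_matrix()
    return Rz@(Ry@np.array(v,float))+np.array([p[0],p[1],.035])
def leg(side,q,d=.170): # side +1 left; point at distance d
    c=2.007-q;return np.array([.022,side*.112,.12])+d*(np.cos(c)*np.array([.625,0,-.781])+np.sin(c)*np.array([0,side,0]))
E
python3 - <<'E'
from h import *
from scipy.optimize import least_squares
f=grab('scene')
def base(x,y,z): return [x,y,z-.035]
obs=[(base(.053,-.115,.008),0,(299.5,257.4)),(base(.053,.115,.008),0,(362.9,257.9)),
(leg(-1,0),1,(255.5,195.2)),(leg(1,0),1,(409,197.4)),((0,0,.235),1,(331.9,184.3))]
def res(p): return np.concatenate([proj(f,fk(p,p[3]*k,v))-np.array(u) for v,k,u in obs])
s=least_squares(res,[.6,0,0,.38]);p=s.x;print(p,s.fun.round(1))
print('pad',plane(f,302.4,276.2,.012),'pred',fk(p,0,(.128,-.1,-.035)))
for n,v in(('footR0',leg(-1,0)),('footR down',leg(-1,2.08)),('footR1',leg(-1,1.)),('bar',(0,0,.235)),('pivR',(.022,-.112,.12)),('footL',leg(1,0))): print(n,fk(p,p[3],v).round(3))
o=get_obs();print(o['ee_pos'],R.from_quat(np.array(o['tool_rot'])[[1,2,3,0]]).as_matrix().round(2))
for n,u,v,z in(('boltb',427,177,.0),('bolta',400,165,0),('jar',452,210,.09)):print(n,plane(f,u,v,z).round(3))
E
```

```text
[ 0.57886962  0.01056571 -0.27767457  0.4093961 ] [-0.3 -0.2  0.2  0.3  0.1 -0.  -0.3 -0.3  0.2  0.3]
pad [ 0.67727721 -0.12149472  0.012     ] pred [ 0.67455464 -0.12069121  0.        ]
footR0 [ 0.418 -0.22   0.187]
footR down [ 0.669 -0.119  0.075]
footR1 [ 0.56  -0.25   0.111]
bar [0.489 0.036 0.251]
pivR [ 0.522 -0.09   0.154]
footL [0.564 0.291 0.187]
[0.18928436 0.59544345 0.21064708] [[ 0.3   0.95 -0.  ]
 [ 0.95 -0.3  -0.  ]
 [-0.    0.   -1.  ]]
boltb [0.37 0.47 0.  ]
bolta [0.282 0.386 0.   ]
jar [0.598 0.462 0.09 ]
```

The fit residuals are below 0.3 px: base at (0.579, 0.011), yaw −0.278, tip about 0.39–0.41. I'll work out waypoints for the transit and the leg sweep, keeping the jaw axis along frame x.

```bash
cat >> h.py <<'E'
P=[.5789,.0106,-.2777];T=.395
def tcp_for(q,d=.135,off=.022,dz=.02):
    a=fk(P,T,leg(-1,q,d));b=fk(P,T,leg(-1,q+.02,d));pv=fk(P,T,(.022,-.112,.12))
    l=(a-pv)[:2];n=np.array([l[1],-l[0]])/np.hypot(*l)
    if n@(b-a)[:2]<0:n=-n
    return np.r_[a[:2]-n*off,a[2]-dz]
E
python3 - <<'E'
from h import *
w=[]
for q,off in((0,.05),(0,.03),(.15,.022),(.3,.022),(.45,.022),(.6,.022),(.75,.022),(.9,.022),(1.05,.022),(1.2,.022),(1.35,.022)):
    x=tcp_for(q,off=off);w.append(x);print(q,x.round(3),((x-w[-2])*100).round(1) if len(w)>1 else '')
E
```

```text
0 [ 0.402 -0.163  0.162] 
0 [ 0.418 -0.175  0.162] [ 1.6 -1.2  0. ]
0.15 [ 0.437 -0.194  0.153] [ 1.9 -1.9 -0.9]
0.3 [ 0.451 -0.206  0.143] [ 1.4 -1.1 -1. ]
0.45 [ 0.467 -0.215  0.133] [ 1.6 -0.9 -1. ]
0.6 [ 0.484 -0.22   0.124] [ 1.7 -0.6 -1. ]
0.75 [ 0.501 -0.224  0.114] [ 1.8 -0.3 -0.9]
0.9 [ 0.519 -0.224  0.105] [ 1.8 -0.  -0.9]
1.05 [ 0.538 -0.221  0.097] [ 1.8  0.3 -0.8]
1.2 [ 0.555 -0.215  0.089] [ 1.8  0.6 -0.8]
1.35 [ 0.572 -0.207  0.083] [ 1.7  0.8 -0.6]
```

arm_command:
  commands:
    - [[1.5,-2,2],[0,0,-6],0.5]
    - [[2,-3,2],[0,0,-7],1]
    - [[2,-3,2],[0,0,-7],1]
    - [[2.5,-3,2],[0,0,-7],1]
    - [[2.5,-3,2],[0,0,-7],1]
    - [[2.5,-3,2],[0,0,-7],1]
    - [[2.5,-3,2],[0,0,-7],1]
    - [[2.5,-3,2],[0,0,-7],1]
    - [[2.5,-3,0],[0,0,-7],1]
    - [[2.5,-3,0],[0,0,-7],1]
    - [[2.5,-3,0],[0,0,-7],1]
    - [[2,-3,0],[0,0,-7],1]

```text
time: 1.2
ee_pos: [0.4593, 0.2513, 0.3661]
tool_rot: [-0.0, 0.995, -0.096, 0.0]
contact_force: [-0.1, 1.5, -0.8]
opening: 0.0002
```

arm_command:
  commands:
    - [[0.5,-3,0],[0,0,-5],1]
    - [[0.5,-3.6,0],[0,0,0],1]
    - [[0.5,-3.6,0],[0,0,0],1]
    - [[0,-3.6,0],[0,0,0],1]
    - [[0,-3.6,0],[0,0,0],1]
    - [[-0.5,-3.6,0],[0,0,0],1]
    - [[-0.5,-3.6,0],[0,0,0],1]
    - [[-1,-3.6,0],[0,0,0],1]
    - [[-1,-3.6,0],[0,0,0],1]
    - [[-1.5,-3.6,0],[0,0,0],1]
    - [[-1.5,-3.6,0],[0,0,0],1]
    - [[-1.2,-2.2,0],[0,0,0],1]

```text
time: 2.2
ee_pos: [0.3993, -0.162, 0.3661]
tool_rot: [-0.0, 0.991, -0.137, 0.0]
contact_force: [-0.1, -0.4, 0.5]
opening: 0.0001
```

arm_command:
  commands:
    - [[0,0,0],[0,0,0],1]

```text
time: 2.28
ee_pos: [0.3985, -0.1632, 0.3663]
tool_rot: [-0.0, 0.99, -0.139, 0.0]
contact_force: [-0.2, -1.1, -0.3]
opening: 0.0002
```

arm_command:
  commands:
    - [[0,0,-3],[0,0,0],1]
    - [[0,0,-3.5],[0,0,0],1]
    - [[0,0,-3.5],[0,0,0],1]
    - [[0,0,-3.5],[0,0,0],1]
    - [[0,0,-3],[0,0,0],1]
    - [[0,0,-2.5],[0,0,0],1]
    - [[0,0,-1.5],[0,0,0],1]
    - [[0,0,0],[0,0,0],1]

```text
time: 2.95
ee_pos: [0.3997, -0.1583, 0.1586]
tool_rot: [0.0, 0.991, -0.136, -0.002]
contact_force: [-0.5, 0.3, -0.2]
opening: 0.0001
```

Run:
```python
from h import *
f=grab('scene');c=f['color'][150:300,220:430];a=cv2.resize(c,None,fx=3.2,fy=3.2,interpolation=cv2.INTER_CUBIC)
cv2.imwrite('pics/c2.png',cv2.cvtColor(a,cv2.COLOR_RGB2BGR));o=get_obs();print(o['ee_pos'],o['contact_force'],proj(f,o['ee_pos']))
```

```text
[ 0.40036981 -0.1587354   0.16022389] [ 1.41267351 -0.60386908  0.39491855] [272.57159337 192.05051089]
```

View pics/c2.png

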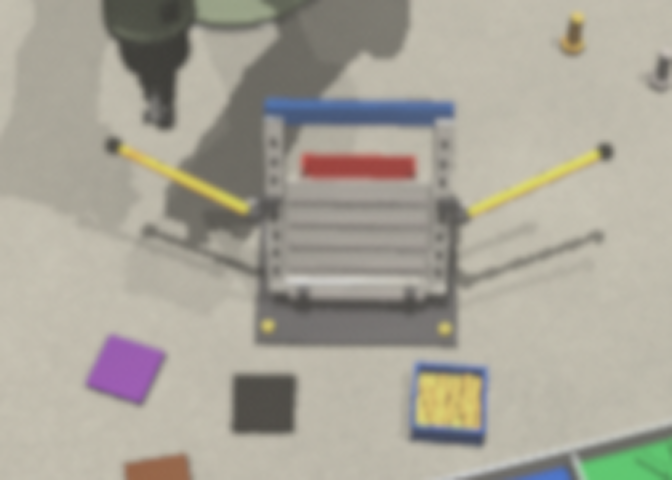

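The closed fingertips are at crop (160,122), just in front of the right leg (about (165,170) in the crop), and nothing is touching. I'll sweep the leg along its arc.

arm_command:
  commands:
    - [[1.0,-0.8,0],[0,0,0],1]
    - [[0.9,-0.8,0],[0,0,0],1]
    - [[1.0,-1.0,-0.4],[0,0,0],1]
    - [[0.9,-0.9,-0.4],[0,0,0],1]
    - [[1.4,-1.1,-1],[0,0,0],1]
    - [[1.6,-0.9,-1],[0,0,0],1]
    - [[1.7,-0.6,-1],[0,0,0],1]
    - [[1.8,-0.3,-0.9],[0,0,0],1]
    - [[0,0,0],[0,0,0],1]

```text
time: 3.75
ee_pos: [0.507, -0.2227, 0.114]
tool_rot: [0.0, 0.991, -0.135, 0.001]
contact_force: [-1.4, 0.7, -0.7]
opening: 0.0
```

arm_command:
  commands:
    - [[1.8,0,-0.9],[0,0,0],1]
    - [[1.8,0.3,-0.8],[0,0,0],1]
    - [[1.8,0.6,-0.8],[0,0,0],1]
    - [[1.7,0.8,-0.6],[0,0,0],1]
    - [[0,0,0],[0,0,0],1]
    - [[0,0,0],[0,0,0],1]

```text
time: 4.25
ee_pos: [0.5757, -0.2052, 0.084]
tool_rot: [0.0, 0.991, -0.135, 0.0]
contact_force: [-0.3, -0.1, -0.0]
opening: -0.0002
```

Run:
```python
from h import *
f=grab('scene');c=f['color'][150:300,220:430];a=cv2.resize(c,None,fx=3.2,fy=3.2,interpolation=cv2.INTER_CUBIC)
cv2.imwrite('pics/c3.png',cv2.cvtColor(a,cv2.COLOR_RGB2BGR));o=get_obs();print(o['time'],o['ee_pos'],o['contact_force'])
print((proj(f,fk(P,T,leg(-1,2.08)))-[220,150])*3.2)
```

```text
4.3 [ 0.5751156  -0.20584767  0.08417423] [-1.39597188 -0.42434692 -0.57323075]
[262.18416553 371.60393852]
```

View pics/c3.png

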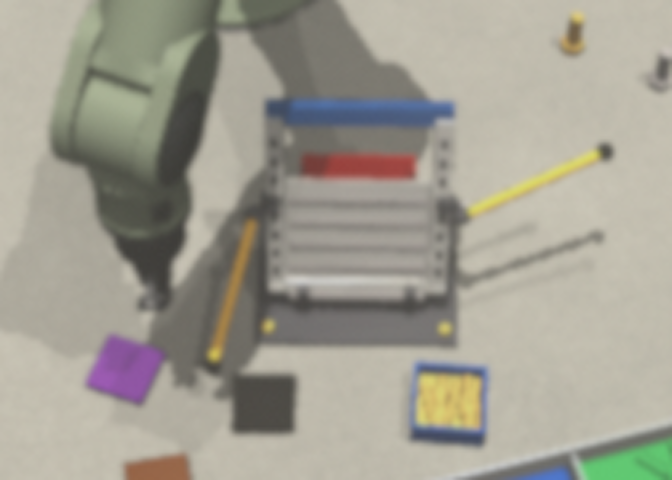

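The right leg has gone past snap-over. Its foot was at crop (210,360), still swinging towards the predicted down position (262,372). The tray is untouched. I'll retreat outward and up, open the jaws, and move to a tilted pre-grasp above the bar.

arm_command:
  commands:
    - [[-1,-2,0.5],[0,0,0],1]
    - [[-1,-2,1.5],[0,0,0],1]
    - [[0,0,3.5],[0,0,0],1]
    - [[0,0,3.5],[0,0,0],0.5]
    - [[0,0,4],[0,0,0],0]
    - [[0,0,4],[0,0,0],0]
    - [[0,0,4],[0,0,0],0]
    - [[0,0,4],[0,0,0],0]
    - [[0,0,3],[0,0,0],0]
    - [[-1,3,0],[0,0,0],0]
    - [[-1,3.5,0],[0,0,0],0]
    - [[-1,3.5,0],[0,0,0],0]

```text
time: 5.3
ee_pos: [0.5233, -0.1461, 0.3639]
tool_rot: [-0.0, 0.991, -0.138, 0.001]
contact_force: [0.9, 0.3, -1.1]
opening: 0.0857
```

arm_command:
  commands:
    - [[-1,3.5,0],[-1.55,-5.45,0],0]
    - [[-1,3.5,0],[-1.55,-5.45,0],0]
    - [[-1,3.5,0],[-1.55,-5.45,0],0]
    - [[-1,3.5,0],[-1.55,-5.45,0],0]
    - [[-1,3,0],[0,0,0],0]
    - [[-1,2,0],[0,0,0],0]
    - [[0,0,0],[0,0,0],0]

```text
time: 5.88
ee_pos: [0.4721, 0.0111, 0.3636]
tool_rot: [0.026, 0.98, -0.136, 0.144]
contact_force: [0.5, 0.2, -0.2]
opening: 0.0855
```

Run:
```python
from h import *
f=grab('scene');c=f['color'][150:300,220:430];a=cv2.resize(c,None,fx=3.2,fy=3.2,interpolation=cv2.INTER_CUBIC)
w=grab('wrist')['color']
a=a[:,:672];w=cv2.resize(w,None,fx=.0+480/400*.9,fy=480/400*.9)
print(a.shape,w.shape)
cv2.imwrite('pics/c4.png',cv2.cvtColor(a,cv2.COLOR_RGB2BGR));o=get_obs();cv2.imwrite('pics/w4.png',cv2.cvtColor(w,cv2.COLOR_RGB2BGR))
print(o['time'],o['ee_pos'],o['qpos'].round(2),o['opening'])
M=R.from_quat(np.array(o['tool_rot'])[[1,2,3,0]]).as_matrix();print(M.round(3))
for t in(.38,.41):
  z=fk(P,t,(0,0,1))-fk(P,t,(0,0,0));print(t,'bar',fk(P,t,(0,0,.235)).round(3),'z',z.round(3),'grasp tcp',fk(P,t,(0,0,.216)).round(3), 'pre',fk(P,t,(0,0,.316)).round(3))
```

```text
(480, 672, 3) (432, 691, 3)
5.9833 [0.47353328 0.00775811 0.36363239] [-0.82 -0.07  0.53  1.99  0.24  0.97 -0.68] 0.08552570299422244
[[ 0.92  -0.278  0.275]
 [-0.262 -0.961 -0.092]
 [ 0.29   0.013 -0.957]]
0.38 bar [0.495 0.034 0.253] z [-0.357  0.102  0.929] grasp tcp [0.502 0.033 0.236] pre [0.466 0.043 0.328]
0.41 bar [0.489 0.036 0.251] z [-0.383  0.109  0.917] grasp tcp [0.496 0.034 0.233] pre [0.458 0.045 0.325]
```

View pics/c4.png

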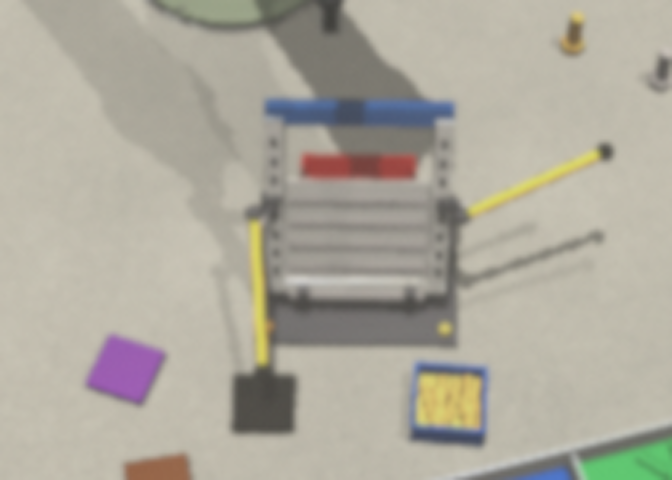

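The right leg is fully down. Its foot is at crop (262,372), as predicted, right over the near edge of the pad, and the stand is still tipped. The tool tilt reached 17° of 22°, so I'll complete it and align above the bar.

arm_command:
  commands:
    - [[-0.6,1.8,0],[-0.8,-2.8,0],0]
    - [[-0.5,1.8,-1],[-0.8,-2.8,0],0]
    - [[0,0,0],[0,0,0],0]
    - [[0,0,0],[0,0,0],0]

```text
time: 6.32
ee_pos: [0.4627, 0.0433, 0.3529]
tool_rot: [0.035, 0.971, -0.137, 0.193]
contact_force: [0.7, -0.2, 1.4]
opening: 0.0856
```

Run:
```python
from h import *
o=get_obs()
print(o['time'],o['ee_pos'],o['qpos'].round(2),o['opening'])
M=R.from_quat(np.array(o['tool_rot'])[[1,2,3,0]]).as_matrix();print(M.round(3))
g=fk(P,.395,(0,0,.216));d=(g-o['ee_pos'])*100;print('to grasp cm',d.round(2), 'frame comps',(d@M).round(2))
w=grab('wrist','w5.png')
```

```text
6.3167 [0.46266562 0.04326672 0.35287038] [-0.87 -0.11  0.41  2.09  0.41  0.9  -0.95] 0.0855689766016019
[[ 0.888 -0.28   0.366]
 [-0.253 -0.96  -0.12 ]
 [ 0.385  0.014 -0.923]]
to grasp cm [  3.63  -0.99 -11.85] frame comps [-1.09 -0.24 12.38]
```

View pics/w5.png

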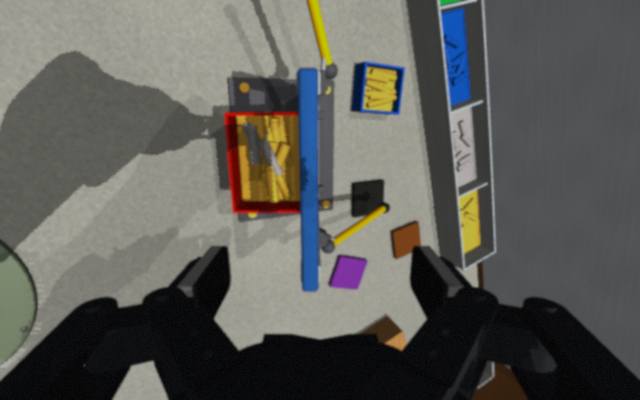

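The wrist view shows the bar running between the open jaws at column ~309, against a jaw centre of about 320. That agrees with the computed −1.1 cm offset along tool x. I'll correct the offset and descend along the tool axis.

arm_command:
  commands:
    - [[-1,0.3,-0.4],[0,0,0],0]
    - [[1.15,-0.32,-2.85],[0,0,0],0]
    - [[1.15,-0.32,-2.85],[0,0,0],0]
    - [[1.15,-0.32,-2.85],[0,0,0],0]
    - [[1.15,-0.32,-2.85],[0,0,0],0]
    - [[0,0,0],[0,0,0],0]
    - [[0,0,0],[0,0,0],0]

```text
time: 6.95
ee_pos: [0.4991, 0.0324, 0.2347]
tool_rot: [0.036, 0.971, -0.138, 0.192]
contact_force: [0.5, 0.8, 0.4]
opening: 0.0853
```

arm_command:
  commands:
    - [[0,0,0],[0,0,0],0.4]
    - [[0,0,0],[0,0,0],0.6]
    - [[0,0,0],[0,0,0],0.8]
    - [[0,0,0],[0,0,0],1]
    - [[0,0,0],[0,0,0],1]
    - [[0,0,0],[0,0,0],1]

```text
time: 7.45
ee_pos: [0.4999, 0.0345, 0.2361]
tool_rot: [0.034, 0.971, -0.137, 0.194]
contact_force: [-17.3, -4.8, 24.1]
opening: 0.0144
```

Run:
```python
from h import *
o=get_obs()
print(o['time'],o['ee_pos'],o['opening'],o['contact_force'],o['wrist_torque'])
M=R.from_quat(np.array(o['tool_rot'])[[1,2,3,0]]).as_matrix();print(M.round(3))
w=grab('wrist','w6.png')
e=o['ee_pos']; b=e-M[:,2]*.019; Rz=R.from_euler('z',-P[2]).as_matrix()
v=Rz@(b-[P[0],P[1],.035]);print('grasp pt in base axes',v.round(4),'angle',np.arctan2(-v[0],v[2]),'r',np.hypot(v[0],v[2]))
```

```text
7.45 [0.49986595 0.03449969 0.23612058] 0.014380814242180365 [-17.28631806  -4.81381991  24.13810504] [-1.35178118  1.79488929 -0.81434749]
[[ 0.887 -0.279  0.368]
 [-0.253 -0.96  -0.119]
 [ 0.387  0.012 -0.922]]
grasp pt in base axes [-0.0899  0.0016  0.2186] angle 0.39012652889603916 r 0.2364036519002691
```

View pics/w6.png

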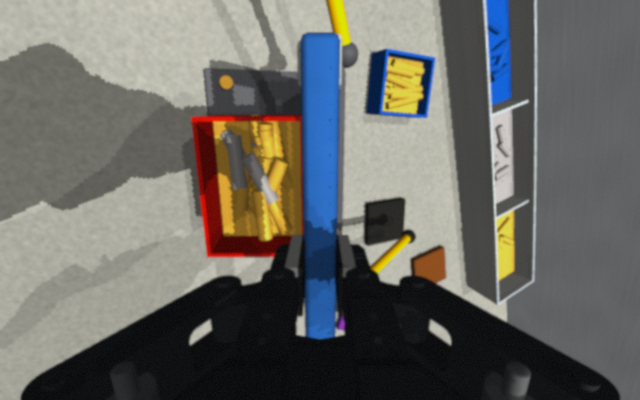

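The grip is good: opening 14 mm on the bar, grasp angle 0.390, with about 30 N of preload against the front stop. Now I'll raise it along the arc, first half.

arm_command:
  commands:
    - [[0.64,-0.18,0.25],[0.5,1.8,0],1]
    - [[0.64,-0.18,0.25],[0.5,1.8,0],1]
    - [[0.65,-0.19,0.2],[0.5,1.8,0],1]
    - [[0.65,-0.19,0.2],[0.5,1.8,0],1]
    - [[0.66,-0.19,0.16],[0.5,1.8,0],1]
    - [[0.66,-0.19,0.16],[0.5,1.8,0],1]
    - [[0,0,0],[0,0,0],1]

```text
time: 8.08
ee_pos: [0.5396, 0.023, 0.248]
tool_rot: [0.021, 0.985, -0.139, 0.097]
contact_force: [-6.4, 3.9, 19.0]
opening: 0.0146
```

```bash
cat > st.py <<'E'
from h import *
o=get_obs()
print(o['time'],o['ee_pos'],o['opening'],o['contact_force'],o['wrist_torque'])
M=R.from_quat(np.array(o['tool_rot'])[[1,2,3,0]]).as_matrix()
e=o['ee_pos']; b=e-M[:,2]*.019; Rz=R.from_euler('z',-P[2]).as_matrix()
v=Rz@(b-[P[0],P[1],.035]);print('grasp pt',v.round(4),'angle',np.arctan2(-v[0],v[2]),'r',np.hypot(v[0],v[2]),'tooltilt',np.arctan2((Rz@M[:,2])[0],-M[2,2]),'F base',(Rz@o['contact_force']).round(1))
E
python3 st.py
```

```text
8.0833 [0.5396458  0.02302303 0.24798513] 0.014554331975472429 [-6.43074569  3.85613565 19.03471272] [0.67915394 0.98550249 0.00538311]
grasp pt [-0.0449  0.0015  0.2316] angle 0.19154387803409845 r 0.2359221626965622 tooltilt 0.19910564716817314 F base [-7.2  1.9 19. ]
```

arm_command:
  commands:
    - [[0.67,-0.19,0.15],[0.5,1.8,0],1]
    - [[0.67,-0.19,0.15],[0.5,1.8,0],1]
    - [[0.68,-0.19,0.1],[0.5,1.8,0],1]
    - [[0.68,-0.19,0.1],[0.5,1.8,0],1]
    - [[0.68,-0.19,0.03],[0.5,1.8,0],1]
    - [[0,0,0],[0,0,0],1]
    - [[0,0,0],[0,0,0],1]

```text
time: 8.67
ee_pos: [0.5713, 0.014, 0.2515]
tool_rot: [0.012, 0.99, -0.138, 0.017]
contact_force: [-1.2, 3.1, -13.9]
opening: 0.0141
```

```bash
python3 st.py
```

```text
8.6667 [0.57126537 0.01396199 0.25153799] 0.014060778604868414 [ -1.1990033    3.12455713 -13.9144542 ] [ 0.92009294  0.1649315  -0.0242765 ]
grasp pt [-0.0089  0.0015  0.2355] angle 0.037967187578142936 r 0.235692397072717 tooltilt 0.03594135652405223 F base [ -2.    2.7 -13.9]
```

arm_command:
  commands:
    - [[0.4,-0.11,-0.05],[0.3,1.1,0],1]
    - [[0.4,-0.11,-0.05],[0.3,1,0],1]
    - [[0,0,0],[0,0,0],1]
    - [[0,0,0],[0,0,0],1]
    - [[0,0,0],[0,0,0],1]

```text
time: 9.08
ee_pos: [0.5787, 0.0119, 0.2515]
tool_rot: [0.009, 0.99, -0.138, -0.002]
contact_force: [-4.5, 2.9, -3.0]
opening: 0.0142
```

```bash
python3 st.py
python3 - <<'E'
from h import *
f=grab('scene');c=f['color'][150:300,220:430];a=cv2.resize(c,None,fx=3.2,fy=3.2,interpolation=cv2.INTER_CUBIC)
cv2.imwrite('pics/c7.png',cv2.cvtColor(a,cv2.COLOR_RGB2BGR))
pp=lambda v:((proj(f,v)-[220,150])*3.2).round()
for t in(.03,0,-.03):print(t,'foot',pp(fk(P,t,leg(-1,2.08))),'barR',pp(fk(P,t,(0,-.1,.235))),fk(P,t,leg(-1,2.08)))
E
```

```text
9.0833 [0.5786509  0.0119218  0.25153366] 0.0141655877076348 [-4.45238527  2.91891339 -3.02920913] [ 0.55748043  0.8891089  -0.1321575 ]
grasp pt [-0.0006  0.0015  0.2355] angle 0.0024372744353381277 r 0.2355313622972329 tooltilt -0.001466815327015251 F base [-5.1  1.6 -3. ]
0.03 foot [264. 396.] barR [260. 166.] [ 0.67496214 -0.12035293  0.02642763]
0 foot [264. 397.] barR [259. 172.] [ 0.67465934 -0.12026661  0.02258361]
-0.03 foot [264. 398.] barR [259. 178.] [ 0.6742458  -0.12014872  0.01875076]
```

View pics/c7.png

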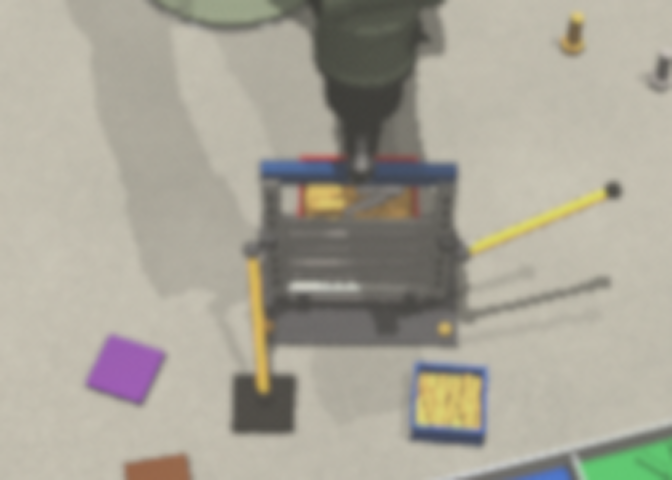

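The stand is upright, with the foot at crop (263,395) on the pad. The tray, left leg and bystanders haven't moved. A small extra push will confirm that the foot bears on the pad.

arm_command:
  commands:
    - [[0.15,-0.04,0],[0,0,0],1]
    - [[0,0,0],[0,0,0],1]
    - [[0,0,0],[0,0,0],1]
    - [[0,0,0],[0,0,0],1]
    - [[0,0,0],[0,0,0],1]
    - [[0,0,0],[0,0,0],1]
    - [[0,0,0],[0,0,0],1]
    - [[0,0,0],[0,0,0],1]

```text
time: 9.8
ee_pos: [0.5794, 0.0117, 0.2516]
tool_rot: [0.009, 0.99, -0.138, -0.003]
contact_force: [-11.2, 3.1, 0.7]
opening: 0.0143
```

```bash
python3 st.py
```

```text
9.8 [0.57936808 0.01172099 0.25155285] 0.014255643576349127 [-11.15657894   3.12342098   0.7378345 ] [ 0.79942335  2.30263225 -0.17935901]
grasp pt [2.000e-04 1.500e-03 2.355e-01] angle -0.0008400200073921363 r 0.23554984344848065 tooltilt -0.002896954203260476 F base [-11.6  -0.1   0.7]
```

```bash
python3 -c "
from h import *
print(ticket.hand_in())"; python3 st.py
```

```text
the job is handed in; nothing more can be done
None
the job is handed in; nothing more can be done
```

I flipped down the right leg, the one with the black pad behind it, then pushed the stand upright over it. I handed in at about 9.8 s with the gripper still holding the blue bar.

- **Leg first:** With the shut fingers I swept the right leg past its snap-over point. The picture showed it fully down, with its foot where predicted, while the stand was still tipped.
- **Upright:** I gripped the bar and brought the stand up along its arc. The last readings put it at about −0.001 rad, worked out from the arm's pose and the fitted stand position.
- **Foot on the pad:** The last picture, at 9.1 s, shows the foot on the pad. A final 1.5 mm push then raised the resisting force from about 5 to 12 N, so the foot is bearing. I took no picture after that push.
- **Grip:** The fingers read 14 mm open on the 16 mm bar throughout.
- **Everything else:** The left leg was still up, and the tray and the look-alike squares had not visibly moved. The jar, spanner and carton lay outside that last crop, but the arm did not go near them.
- **Disagreements and limits:** My first fit put the starting tip at 0.41 rad, while the grip gave 0.39 and the stated value is 0.38. Closing on the bar at the front stop gave the highest wrist force read, about 30 N. No check failed.

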